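# Shut the gel tank and reset the power supply's interlock

## Task

Push the gel tank's hinged cover fully shut with your fingertips. Then reset the interlock on the power supply: press its two large round keys down fully, both together with one fingertip on each, keep both down for at least three seconds, and let them come up again. Do not press the round keys while the cover is open or one without the other, leave the small square keys and the other things on the bench alone, and grasp or lift nothing.

Things in the scene. Friction and masses are not known exactly. Their poses are not given: they have to be found in the camera images.
- psu: the power supply, a fixed white box 200 mm deep (its x), 170 mm wide (its y), 70 mm high, with all its keys on its flat grey top; origin at the centre of its underside, x pointing from its socketed front (towards the robot) to its back, z up
- key_a_top (a point): centre of the top face of the left large round key: a flat black disc 26 mm across in a 35 mm aluminium collar. Its top stands 82 mm above the bench, 12 mm above the box's top (8 mm above the collar); it lies 45 mm in front of the box's centre and 30 mm left of it (box frame x -0.045, y +0.030)
- key_b_top (a point): the same on the right large round key, 60 mm from the other, centre to centre (box frame x -0.045, y -0.030)
- key_a (a joint): travel of the left large key, m: 0 up, 0.006 fully down, counts as down above 0.004; it springs back by itself. It starts to move at 0.75 N and is fully down at 2.5 N (so 5 N for the two)
- key_b (a joint): the same for the right large key
- small_mid (a joint): travel of a small square key, m: 0 up, 0.003 down; 12 mm square, its top 9 mm above the box's top; it is half-way between the two large round keys. Not to be pressed
- small_l (a joint): travel of a small square key, m: 0 up, 0.003 down; 12 mm square, its top 9 mm above the box's top; it is in the row of three, 53 mm behind the large keys, left one. Not to be pressed
- small_c (a joint): travel of a small square key, m: 0 up, 0.003 down; 12 mm square, its top 9 mm above the box's top; it is in that row, middle one. Not to be pressed
- small_r (a joint): travel of a small square key, m: 0 up, 0.003 down; 12 mm square, its top 9 mm above the box's top; it is in that row, right one. Not to be pressed
- tank: the gel tank, a fixed open box of clear and orange plastic, 170 mm deep (its x), 218 mm wide (its y) over its orange end plates, rim 65 mm above the bench; origin at the centre of its underside, x pointing away from the robot to the hinge side, z up
- cover (a joint): angle of the tank's cover, rad: 0 shut, growing as its robot-side edge swings up. The hinge is stiff, so the cover stays where it is left (a few newtons pressed down on it anywhere from its middle to its free edge swing it down)
- cover_hinge (a point): middle of the cover's hinge line, on the far (+x) rim of the tank, at the height of the cover's top face when shut (71.5 mm above the bench); the hinge line runs along the tank's y
- cover_edge (a point): middle of the cover's free edge (top of its black lip), 170 mm from the hinge. The cover is an orange flat plate 170 mm (hinge to edge) x 200 mm x 6 mm with a black lip along the free edge, 12 mm wide and 10 mm thick, and no handle; shut, the lip's top is 75.5 mm above the bench
- bottle: bystander: reagent bottle, clear glass with a blue cap, 60 mm across, about 120 mm tall; origin at the centre of its underside. Leave it
- vial: bystander: small amber jar, 28 mm across, 50 mm tall; origin at the centre of its underside. Leave it
- tip_box: bystander: pipette tip box, grey with a clear lid, 100 x 70 x 57 mm; origin at the centre of its underside. Leave it
- beaker: bystander: empty glass beaker, 70 mm across, 90 mm tall; origin at the centre of its underside. Leave it
- gel_tray: bystander: shallow clear tray, 120 x 100 x 20 mm; origin at the centre of its underside. Leave it
- pen: bystander: black marker pen lying flat, 130 mm long; origin at the centre of its underside. Leave it

How it is judged:
By the outcome, as a careful person would: the job done as asked, in the order asked, and still so for the second after the job is handed in, with the robot touching nothing.
It also fails if it takes over 58 s, if anything falls off the work surface, if the arm or the gripper's body presses on something with over 40 N, if the wrist force passes 120 N, or if a joint passes its speed limit or range.

## Robot

A 6-joint arm with a two-finger parallel gripper is mounted at the origin on the work surface. World frame = base frame: x ahead of the robot, y to its left, z up, the work surface at z = 0. Lengths are in m, angles in rad, forces in N, time in s.
With the tool pointing down it reaches from about 0.425 to 0.95 m from the base axis. Payload 3.5 kg.
Tool frame: the origin (TCP) lies on the centre line of the jaws, within the pads' length; the fingertips stand tip_extent ahead of it and the grasp point (between the pads) lies 2 mm behind it (tip_extent is the distance from the TCP to the fingertips, in m); z points along the fingers, y is the direction in which the jaws open and shut (so a half turn about z gives the same grasp; the last joint's range is limited). The gripper opens to 85 mm and grips with 20 to 120 N. Pads are 22 mm wide; open, the fingers measure 114 mm over their backs; the gripper's body (76 mm by 85 mm) begins 54 mm behind the grasp point. The pads swing forward as they close: fully open they stand 13 mm farther back than shut.
Start: joints at [-1.289, 0.286, 1.577, -0, 1.279, -0.15], TCP at [0.283, -0.613, 0.248] pointing down, gripper open.
Joint ranges: [-2.77, 2.77], [-0.9, 2.22], [0.21, 2.48], [-1.53, 4.67], [0.24, 2.81], [-2.84, 2.84]. Speed limits (rad/s): [2.79, 2.79, 3.14, 3.14, 3.14, 3.14].

## Interface

Orientations are given as a unit quaternion [x, y, z, w].
In Python, from plant import * gives the robot as it stands.
- The arm moves only by the shell command python3 -m crank 'ROWS' [FORCE]. ROWS is JSON, a list of rows, each a list of 7 numbers: the gripper's target within -1 to 1 (shut at 1, half-way at 0, fully open at -1), then the shift along the tool's x, y, z in cm, then the turn, a rotation vector about the tool's x, y, z in degrees. In form: [[fingers, tx, ty, tz, wx, wy, wz], ...]. A call has 1 to 5 rows; each row shifts and turns the commanded pose from where the row before left it, along the tool's axes as they then stand; what a row does not reach is not made up. A row lasts 1/10 s, in which the tool goes at most 50 mm and 8.59 degrees, less where a joint would pass 70% of its speed; a pose out of reach is approached as far as the arm can. A call is refused whole if a number of a shift passes 5 or a number of a turn 8.59, either way. A call with a gripper value outside its range is refused whole. The fingers move at their own pace and stop on an object; FORCE is the grip in N (left out, the last holds). Time passes only in rows, so rows that do not move let the fingers close. It gives the time, the measured TCP pose, the force and the opening at its end, in the units of the state.
- get_state(): the state, without advancing time (a new reading comes with each control period).
- read_camera(name): name is "side" or "top" or "wrist"; returns a dict with "color" (420x560x3 uint8, red, green, blue), "vfov" (degrees; the focal length in pixels is half the picture's height over the tangent of half this angle, whatever the lens; pixels are square), "cx", "cy" (the principal point, pixels), "cam_to_world" (4x4, takes a point from camera to world coordinates). Camera axes: x right, y up, looking along -z (the intrinsics and any distortion apply to the point x, -y, -z); pixel columns grow to the right and rows downward; lengths in m; the calibration is good to about 2 mm. A picture is of the moment at which its call begins. There is no depth.
- sign_off(): hands the job in, once; it reports no verdict.
Trained networks look in the newest picture that a camera, given by its name, has taken for a name from the list of things; names that differ only in an ending like _2 or _b are one class to them, and where a whole thing is asked for, a point or a joint stands for the part that bears it (a point fixed in the world has none). Each returns a list of dicts, best first, with "p" (0 to 1); they miss things now and then, are a little off and sometimes report something else, mostly with a low value. They report only what shows in the picture. A call takes as long as a camera call.
- trace(thing, camera): "pixels" (420x560 bool, what is visible of it) and "location" ([column, row] in pixels, amid what is visible of it).
- place_of(thing, camera): "location" ([column, row] in pixels: a listed point, or the origin of a listed thing).
The state is a dict: "time": time; "qpos": joint angles; "dq": joint speeds; "joint_efforts": joint torques, N m; "eef_pos": TCP position; "tcp_rot": TCP orientation; "contact_force": force on the tool from outside, world axes, zero at the start; "wrist_torque": the same for the moment, N m; "opening": opening from 0.0 (shut) to 1.0 (fully open).
Only numpy, scipy, OpenCV 4.12 (cv2) and the standard library are available. Lean on these libraries where they do the work, as an engineer would, in place of code of your own. Each camera call takes 0.05 s, during which the arm holds its last target.

## Working session

There is one attempt and no reset: what is moved stays moved. The work goes in short steps, Python scripts to look and compute and a shell command to move; the robot and the scene stay as the last step left them, time stands still between calls to the robot, and variables do not carry over. Pictures are saved under pics/ and viewed, and the job is handed in when it is done.

```bash
ls; mkdir -p pics; python3 - <<'E'
from plant import *
import cv2
s=get_state(); print({k:(v if not hasattr(v,'round') else v) for k,v in s.items()})
for n in ["side","top","wrist"]:
    c=read_camera(n); print(n,c["vfov"],c["cx"],c["cy"],[k for k in c]); print(c["cam_to_world"])
    cv2.imwrite(f"pics/{n}0.png",c["color"][:,:,::-1])
print(get_state()["time"])
E
```

```text
pics
{'time': 0.0, 'qpos': array([-1.28900641e+00,  2.87226442e-01,  1.57820749e+00, -1.90590683e-05,
        1.27857416e+00, -1.49994705e-01]), 'dq': array([ 0.00041475, -0.00020298,  0.00180059,  0.00129676,  0.00170411,
       -0.0008079 ]), 'joint_efforts': array([-6.69960336e-04, -4.05988169e+01, -2.92623818e+01, -1.56272263e-04,
        5.84780413e-03, -6.85450043e-07]), 'eef_pos': array([ 0.28233295, -0.61243013,  0.24689009]), 'tcp_rot': array([ 9.76784330e-01,  2.14221646e-01, -8.86306121e-05, -1.20449685e-03]), 'contact_force': array([ 0.9666471 , -0.3949452 , -0.51635092]), 'wrist_torque': array([ 0.02365159,  0.0076885 , -0.04487943]), 'opening': 0.9982801821634356}
side 51.39602655653799 271.6662296801712 206.1930644096038 ['color', 'vfov', 'cx', 'cy', 'cam_to_world']
[[-0.87414759  0.3477284  -0.33904418  0.101908  ]
 [-0.4855602  -0.6399313   0.5955831   0.67510897]
 [-0.00986382  0.68525388  0.72823747  0.93127842]
 [ 0.          0.          0.          1.        ]]
top 55.322499380443105 278.08575724091105 197.12862282819597 ['color', 'vfov', 'cx', 'cy', 'cam_to_world']
[[-0.06164953  0.9782815  -0.19790057  0.25240572]
 [-0.99807823 -0.06166789  0.00607627 -0.03146539]
 [-0.00625981  0.19789485  0.98020327  1.47714148]
 [ 0.          0.          0.          1.        ]]
wrist 59.031907495229426 278.75203283734777 205.61206849000422 ['color', 'vfov', 'cx', 'cy', 'cam_to_world']
[[ 0.41903647  0.87200159  0.25302502  0.34662256]
 [-0.90796817  0.40289464  0.1151942  -0.58353457]
 [-0.0014929  -0.27800924  0.96057724  0.37268397]
 [ 0.          0.          0.          1.        ]]
0.15
```

View pics/side0.png

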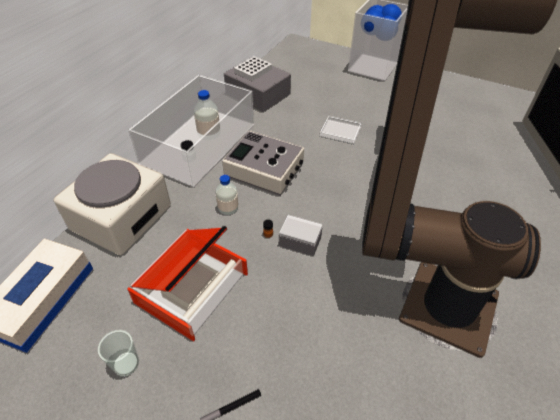

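View pics/top0.png

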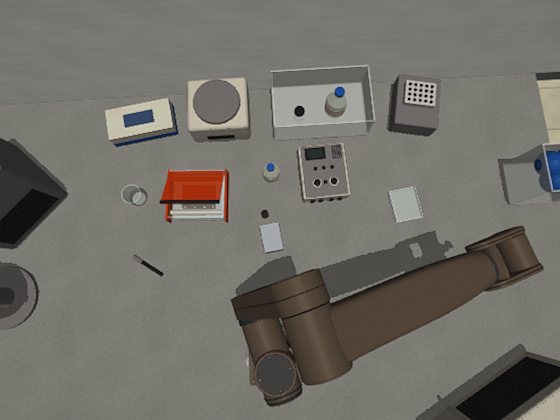

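View pics/wrist0.png

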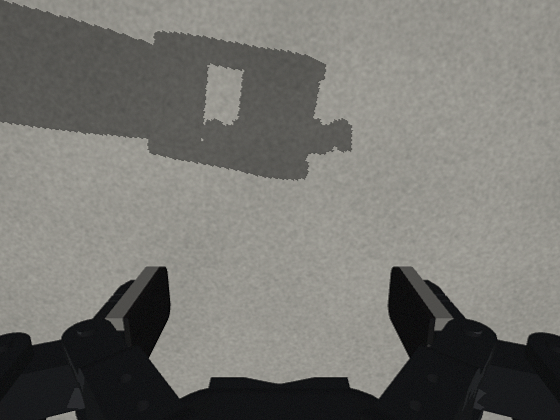

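The side view shows the tank at (190,280) with its cover open and the PSU at (265,160). In the top view they are at (197,195) and (324,172). Next I triangulate.

```bash
cat > h.py <<'E'
from plant import *
import numpy as np, cv2
from scipy.optimize import least_squares
from scipy.spatial.transform import Rotation as R
def K(c):
    f=210/np.tan(np.radians(c["vfov"])/2); return f
def proj(c,P):
    T=c["cam_to_world"]; p=(np.atleast_2d(P)-T[:3,3])@T[:3,:3]
    f=K(c); return np.c_[c["cx"]+f*p[:,0]/-p[:,2], c["cy"]-f*p[:,1]/-p[:,2]]
def ray(c,px):
    f=K(c); d=np.array([(px[0]-c["cx"])/f,-(px[1]-c["cy"])/f,-1.]); T=c["cam_to_world"]
    d=T[:3,:3]@d; return T[:3,3],d/np.linalg.norm(d)
def tri(obs):
    A=np.zeros((3,3));b=np.zeros(3)
    for c,px in obs:
        o,d=ray(c,px);M=np.eye(3)-np.outer(d,d);A+=M;b+=M@o
    P=np.linalg.solve(A,b)
    return P,[np.linalg.norm(proj(c,P)[0]-px) for c,px in obs]
def atz(c,px,z):
    o,d=ray(c,px); return o+d*(z-o[2])/d[2]
E
python3 - <<'E'
from h import *
np.set_printoptions(precision=4,suppress=True)
cs={n:read_camera(n) for n in("side","top")}
for t in["psu","key_a_top","key_b_top","tank","cover_hinge","cover_edge","bottle","vial","tip_box","beaker","gel_tray","pen"]:
    r={n:place_of(t,n) for n in cs}
    for n in cs: print(t,n,[(round(q["p"],2),np.round(q["location"],1)) for q in r[n][:3]])
    if all(r.values()):
        print("   ",*tri([(cs[n],r[n][0]["location"]) for n in cs]))
print(get_state()["time"])
E
```

```text
psu side [(0.78, array([266.8, 171.9])), (0.42, array([223.8, 204.9]))]
psu top [(0.93, array([324.5, 175.9]))]
    [ 0.627  -0.2228 -0.0137] [np.float64(0.6167448470461733), np.float64(0.5160435332874028)]
key_a_top side [(0.54, array([272.3, 159.7])), (0.45, array([340.6, 130.4]))]
key_a_top top [(0.54, array([201.2, 199.9])), (0.49, array([318. , 182.5]))]
    [0.4349 0.1569 0.4191] [np.float64(20.551673864086943), np.float64(14.001538299353088)]
key_b_top side [(0.52, array([284. , 145.6]))]
key_b_top top [(0.59, array([333.3, 178.4]))]
    [ 0.5816 -0.2402  0.1005] [np.float64(1.3158888144930618), np.float64(1.1202395397462894)]
tank side [(0.66, array([187.9, 288.3]))]
tank top [(0.77, array([197.3, 201.9]))]
    [0.5587 0.2651 0.0218] [np.float64(5.239374710814107), np.float64(3.4117018185192505)]
cover_hinge side [(0.76, array([159.7, 257.6]))]
cover_hinge top [(0.71, array([194.7, 172. ]))]
    [0.6493 0.2564 0.08  ] [np.float64(1.6306381909310608), np.float64(1.0790136890049735)]
cover_edge side [(0.72, array([199.8, 255.8]))]
cover_edge top []
bottle side [(0.92, array([22
[... 344 characters left out ...]
733] [np.float64(46.57990015880118), np.float64(30.87450699123546)]
beaker side [(0.75, array([125.9, 364.9]))]
beaker top [(0.67, array([135.3, 197.8])), (0.5, array([315.7, 183.5]))]
    [0.5756 0.4882 0.0205] [np.float64(0.9232614279078213), np.float64(0.5249783601279695)]
gel_tray side [(0.75, array([298.5, 241.8]))]
gel_tray top [(0.84, array([403.3, 202.8])), (0.36, array([197.8, 199. ]))]
    [ 0.7368 -0.8594 -1.1472] [np.float64(8.006305940974885), np.float64(7.331207015203106)]
pen side [(0.89, array([230.1, 408.1]))]
pen top [(0.47, array([322.7, 177.9])), (0.45, array([148.2, 266.8]))]
    [ 1.8586 -0.9073 -5.5878] [np.float64(8.50766674220767), np.float64(6.704602777949316)]
1.45
```

```bash
python3 - <<'E'
import cv2,numpy as np
s=cv2.imread("pics/side0.png");t=cv2.imread("pics/top0.png")
def crop(im,x,y,w,h,k): return cv2.resize(im[y:y+h,x:x+w],None,fx=k,fy=k,interpolation=cv2.INTER_CUBIC)
a=crop(s,120,125,200,215,2.8);cv2.imwrite("pics/s_tank.png",crop(s,120,215,140,120,5))
cv2.imwrite("pics/s_psu.png",crop(s,215,120,100,80,7))
cv2.imwrite("pics/t_psu.png",crop(t,290,135,70,75,8))
cv2.imwrite("pics/t_tank.png",crop(t,150,155,95,75,8))
E
```

```text
(no output)
```

View pics/s_tank.png

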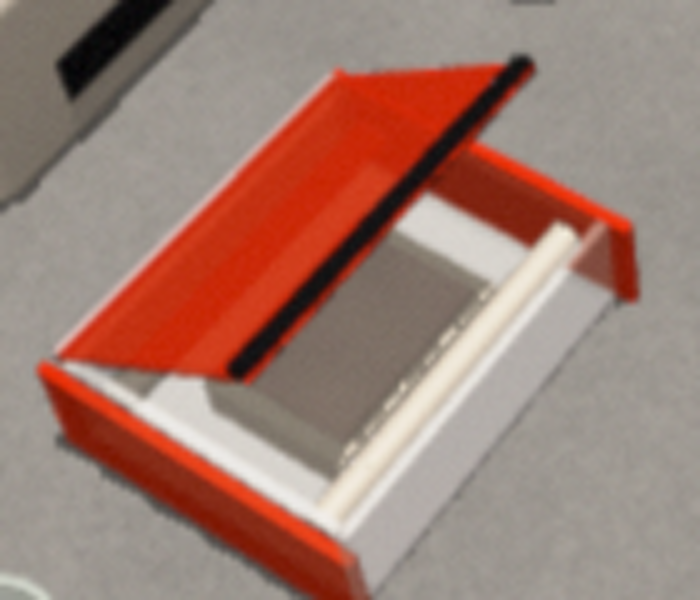

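View pics/s_psu.png

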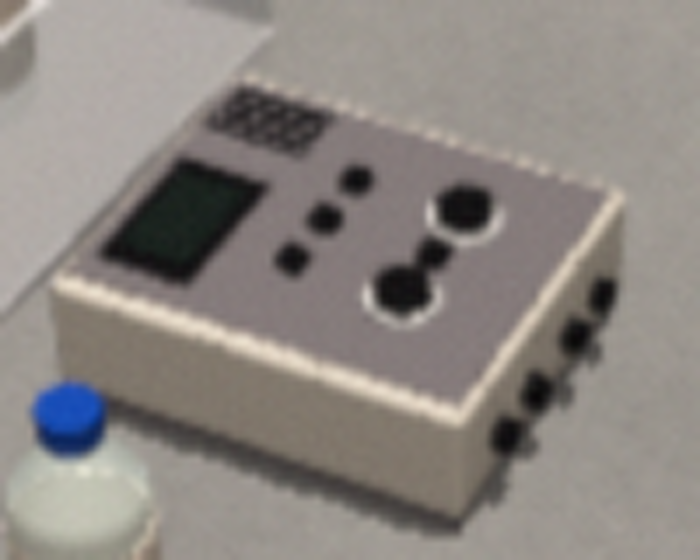

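View pics/t_psu.png

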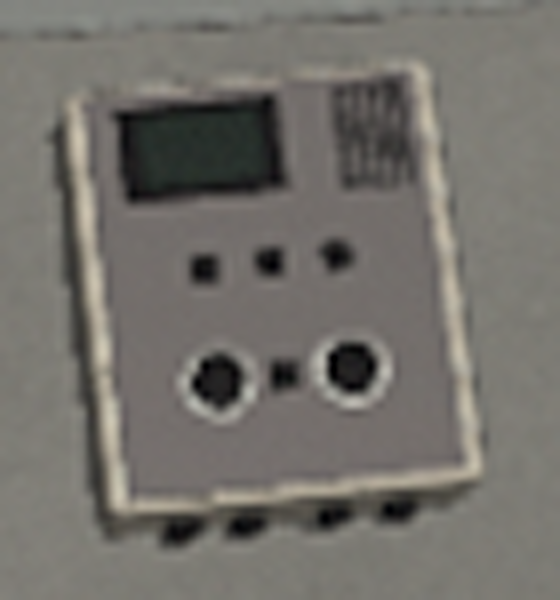

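View pics/t_tank.png

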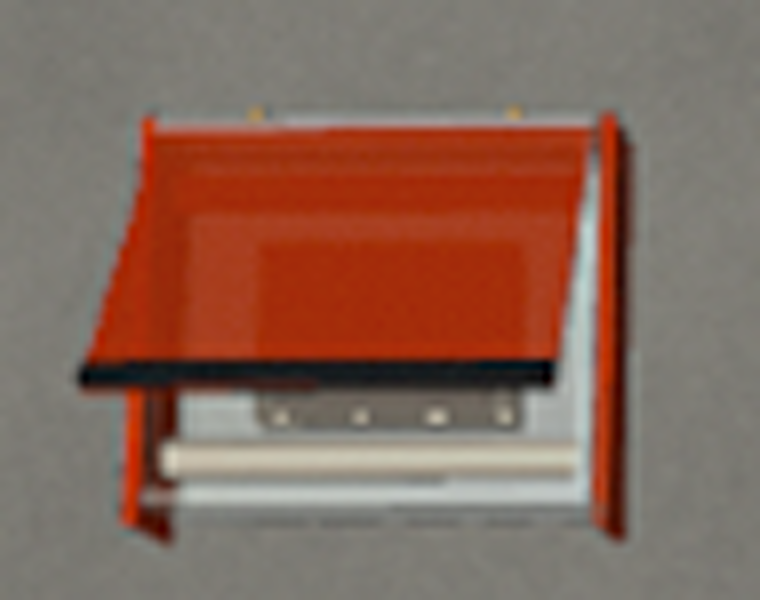

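```bash
cat > fit.py <<'E'
from h import *
np.set_printoptions(precision=4,suppress=True)
cs={n:read_camera(n) for n in("side","top")}
def m(n,x,y,k,u): return (n,np.array([(u[0]+.5)/k-.5+x,(u[1]+.5)/k-.5+y]))
SP=lambda *u:m("side",215,120,7,u); TP=lambda *u:m("top",290,135,8,u)
ST=lambda *u:m("side",120,215,5,u); TT=lambda *u:m("top",150,155,8,u)
print("keyA",*tri([(cs[n],p) for n,p in(SP(402,290),TP(218,381))]))
print("keyB",*tri([(cs[n],p) for n,p in(SP(466,208),TP(351,367))]))
print("psuFL",*tri([(cs[n],p) for n,p in(SP(460,420),TP(118,508))]))
print("lipL",*tri([(cs[n],p) for n,p in(ST(240,370),TT(82,377))]))
print("lipR",*tri([(cs[n],p) for n,p in(ST(525,65),TT(552,372))]))
print("hingeL",*tri([(cs[n],p) for n,p in(ST(62,355),TT(150,128))]))
print("hingeR",*tri([(cs[n],p) for n,p in(ST(338,75),TT(595,128))]))
P=[((-.045,.03,.082),SP(402,290),TP(218,381)),((-.045,-.03,.082),SP(466,208),TP(351,367)),
 ((-.1,.085,.07),SP(460,420),TP(118,508)),((-.1,-.085,.07),SP(622,195),TP(478,472)),
 ((.1,.085,.07),SP(55,285),TP(75,100)),((.1,-.085,.07),None,TP(422,68))]
def psu(v,p): c,s=np.cos(v[2]),np.sin(v[2]); return np.array([v[0]+c*p[0]-s*p[1],v[1]+s*p[0]+c*p[1],p[2]])
def res(v,off=True):
    r=[]
    for p,*o in P:
        for q in o:
            if q: r+=list(proj(cs[q[0]],psu(v,p))[0]-q[1])
    return np.array(r)
r=least_squares(res,[.63,-.22,0]);print("psu",r.x,np.abs(r.fun).max());print(r.fun.reshape(-1,2))
v=r.x
print("A",psu(v,P[0][0]),"B",psu(v,P[1][0]))
def cov(v,d,y,h=0):# d from hinge, h above top face
    a=v[3]; p=(.085-d*np.cos(a)-h*np.sin(a)*-1*-1*-1 if 0 else .085-d*np.cos(a)+h*np.sin(a),y,.0715+d*np.sin(a)+h*np.cos(a)); return psu(v,p)
def rt(v):
    r=[]
    for f,*o in [(lambda v:cov(v,.17,.1,.002),ST(240,370),TT(82,377)),(lambda v:cov(v,.17,-.1,.002),ST(525,65),TT(552,372)),
      (lambda v:cov(v,0,.1),ST(62,355),TT(150,128)),(lambda v:cov(v,0,-.1),ST(338,75),TT(595,128)),
      (lambda v:psu(v,(-.085,.107,.065)),ST(345,550),TT(130,522)),(lambda v:psu(v,(-.085,-.107,.065)),ST(632,225),TT(600,522))]:
        for q in o: r+=list(proj(cs[q[0]],f(v))[0]-q[1])
    return np.array(r)
r=least_squares(rt,[.56,.265,0,.6]);print("tank",r.x);print(r.fun.reshape(-1,2))
for d in(0,.085,.13,.17): print(d,cov(r.x,d,0),cov(r.x,d,.0,.004))
E
python3 fit.py
```

```text
keyA [ 0.5825 -0.1808  0.0823] [np.float64(0.9831581862875886), np.float64(0.81270397687787)]
keyB [ 0.5846 -0.2408  0.0828] [np.float64(0.7877511600836837), np.float64(0.6694623672736332)]
psuFL [ 0.5294 -0.1329  0.0706] [np.float64(0.8437812741724632), np.float64(0.6770485342678286)]
lipL [0.5278 0.3552 0.1708] [np.float64(1.2595276283842705), np.float64(0.7644144689104616)]
lipR [0.5182 0.1602 0.1665] [np.float64(0.9297314145410867), np.float64(0.6401036147310597)]
hingeL [0.6581 0.3502 0.0792] [np.float64(0.3603282078667257), np.float64(0.22539077949436373)]
hingeR [0.6481 0.1506 0.0758] [np.float64(1.0335915677344454), np.float64(0.7272608316565373)]
psu [ 0.6294 -0.2107  0.0313] 2.1948382343692288
[[ 0.8857 -0.0665]
 [ 0.0092 -1.0116]
 [ 0.7353  0.0671]
 [ 0.0471 -0.7984]
 [ 0.9554  1.483 ]
 [-1.3478  0.1901]
 [ 2.1948 -0.1248]
 [ 0.8324  0.3156]
 [-0.6895  0.2394]
 [-1.6864 -1.9015]
 [ 0.8633 -2.0838]]
A [ 0.5835 -0.1821  0.082 ] B [ 0.5854 -0.242   0.082 ]
tank [ 0.5688  0.2549 -0.0606  0.6499]
[[ 0.7554  0.1504]
 [-1.6027 -0.3389]
 [ 2.6766 -2.3861]
 [-0.0308  0.1521]
 [ 0.8282  1.3906]
 [ 0.6531 -0.0764]
 [ 1.5563  1.1739]
 [ 0.0129 -0.2236]
 [-0.6114  2.0672]
 [-0.8272 -2.7449]
 [-1.4318 -0.7332]
 [ 0.3787 -2.864 ]]
0 [0.6537 0.2497 0.0715] [0.6561 0.2496 0.0747]
0.085 [0.5861 0.2538 0.1229] [0.5886 0.2537 0.1261]
0.13 [0.5504 0.256  0.1502] [0.5528 0.2558 0.1533]
0.17 [0.5186 0.2579 0.1744] [0.521  0.2578 0.1776]
```

```bash
python3 -c "
import plant;print([n for n in dir(plant) if n[0]!='_']);print(getattr(plant,'tip_extent',None))"; python3 -m crank '[[1,0,0,0,0,0,7.6],[1,0,0,0,0,0,7.6],[1,0,0,0,0,0,7.5]]'
```

```text
['Unreachable', 'get_state', 'place_of', 'read_camera', 'sign_off', 'tip_extent', 'trace']
0.017
time: 1.85
eef_pos: [0.2825, -0.613, 0.2483]
tcp_rot: [1.0, 0.015, 0.0, 0.0]
contact_force: [-0.2, 1.0, -0.3]
opening: 0.514
```

```bash
python3 -m crank '[[1,2.4,-4,0,0,0,0],[1,2.4,-4,0,0,0,0],[1,2.4,-4,0,0,0,0],[1,2.4,-4,0,0,0,0],[1,2.4,-4,0,0,0,0]]';python3 -m crank '[[1,2.4,-4,0,0,0,0],[1,2.4,-4,0,0,0,0],[1,2.4,-4,0,0,0,0],[1,2.4,-4,0,0,0,0],[1,0,0,0,0,0,0]]'
python3 - <<'E'
from h import *
c=read_camera("wrist");cv2.imwrite("pics/w1.png",c["color"][:,:,::-1])
print(get_state()["time"],get_state()["eef_pos"],c["cam_to_world"][:3,3])
print(proj(c,[[.583,-.181,.082],[.585,-.2405,.082]]))
for t in("key_a_top","key_b_top"):print([(q["p"],q["location"]) for q in place_of(t,"wrist")])
E
```

```text
time: 2.35
eef_pos: [0.3959, -0.4073, 0.2485]
tcp_rot: [1.0, 0.018, 0.0, 0.0]
contact_force: [1.3, 0.5, 0.0]
opening: -0.002
time: 2.85
eef_pos: [0.4874, -0.2411, 0.2486]
tcp_rot: [1.0, 0.021, 0.001, -0.001]
contact_force: [0.2, 0.3, 0.6]
opening: -0.001
2.9 [ 0.48653695 -0.24328467  0.24855631] [ 0.55786867 -0.23866933  0.37426781]
[[202.25313404  59.73671215]
 [283.06915011  60.5045702 ]]
[(0.57, [210.7, 57.8])]
[(0.73, [288.5, 58.5])]
```

View pics/w1.png

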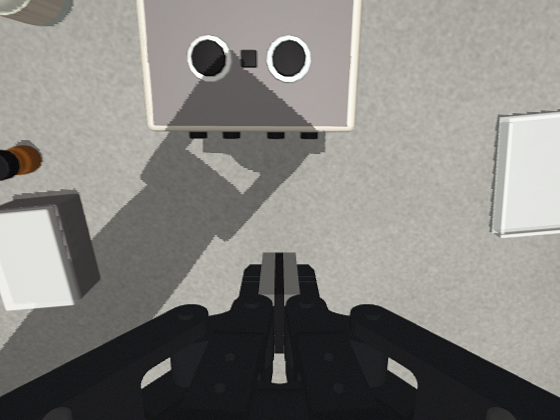

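```bash
python3 -m crank '[[1,0.8,-4,0,0,0,0],[1,0.8,-4,0,0,0,0],[1,0.8,-4,0,0,0,0],[1,0.8,-4,0,0,0,0],[1,0.8,-4,0,0,0,0]]';python3 -m crank '[[1,0.8,-4,0,0,0,0],[1,0.8,-4,0,0,0,0],[1,0.8,-4,0,0,0,0],[1,0.8,-4,0,0,0,0],[1,0.8,-4,0,0,0,0]]'
python3 - <<'E'
from h import *
c=read_camera("wrist");cv2.imwrite("pics/w2.png",c["color"][:,:,::-1])
s=get_state();print(s["time"],s["eef_pos"],s["qpos"])
E
```

```text
time: 3.5
eef_pos: [0.5184, -0.0446, 0.2485]
tcp_rot: [1.0, 0.016, 0.0, 0.0]
contact_force: [0.8, 0.0, -0.2]
opening: -0.002
time: 4.0
eef_pos: [0.5521, 0.1568, 0.2484]
tcp_rot: [1.0, 0.016, 0.0, 0.0]
contact_force: [0.1, 0.4, -0.6]
opening: 0.005
4.05 [0.5522403  0.16180382 0.24848486] [0.10706612 0.06715195 1.82713931 0.0043792  1.24564008 1.64044688]
```

View pics/w2.png

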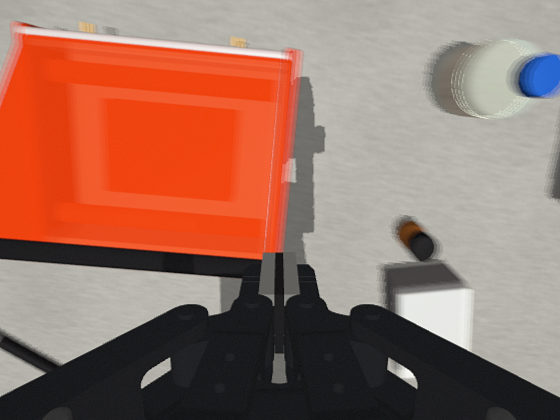

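The wrist view shows the cover with its lip at row ~250, its right edge at column ~275, directly beyond the closed tip. I'll go 95 mm left to its middle, then down.

```bash
python3 -m crank '[[1,-0.4,-3.2,0,0,0,0],[1,-0.4,-3.2,0,0,0,0],[1,-0.4,-3.1,1,0,0,0],[1,0,0,2.5,0,0,0],[1,0,0,2.5,0,0,0]]'
python3 -m crank '[[1,0,0,1.5,0,0,0],[1,0,0,1,0,0,0],[1,0,0,1,0,0,0]]'
```

```text
time: 4.55
eef_pos: [0.5371, 0.251, 0.1884]
tcp_rot: [1.0, 0.017, 0.001, -0.0]
contact_force: [0.4, -0.2, -0.0]
opening: 0.002
time: 4.85
eef_pos: [0.5369, 0.2507, 0.1535]
tcp_rot: [1.0, 0.017, 0.001, -0.0]
contact_force: [-0.3, 0.6, 2.1]
opening: 0.002
```

```bash
python3 -m crank '[[1,0,0,1,0,0,0],[1,0,0,1,0,0,0],[1,0,0,1,0,0,0]]'
python3 -m crank '[[1,0,0,1,0,0,0],[1,0,0,1,0,0,0],[1,0,0,0.5,0,0,0]]'
```

```text
time: 5.15
eef_pos: [0.5362, 0.2516, 0.1231]
tcp_rot: [1.0, 0.018, 0.0, -0.0]
contact_force: [-0.7, 0.4, 0.9]
opening: -0.002
time: 5.45
eef_pos: [0.5352, 0.2515, 0.0968]
tcp_rot: [1.0, 0.018, -0.001, 0.0]
contact_force: [-1.7, 0.3, 1.1]
opening: 0.002
```

```bash
python3 -m crank '[[1,0,0,0.3,0,0,0],[1,0,0,0.3,0,0,0],[1,0,0,0,0,0,0]]'
python3 -m crank '[[1,0,0,0.2,0,0,0],[1,0,0,0,0,0,0]]'
python3 -m crank '[[1,0,0,0.1,0,0,0],[1,0,0,0,0,0,0]]'
python3 - <<'E'
from h import *
c=read_camera("side");cv2.imwrite("pics/s3.png",cv2.resize(c["color"][210:340,110:270,::-1],None,fx=4,fy=4))
E
```

```text
time: 5.75
eef_pos: [0.5359, 0.2515, 0.0921]
tcp_rot: [1.0, 0.018, 0.0, 0.0]
contact_force: [-0.0, -0.6, -0.0]
opening: -0.005
time: 5.95
eef_pos: [0.5361, 0.2516, 0.0905]
tcp_rot: [1.0, 0.018, 0.0, -0.0]
contact_force: [-0.5, 0.5, -0.2]
opening: -0.002
time: 6.15
eef_pos: [0.5361, 0.2516, 0.0895]
tcp_rot: [1.0, 0.018, 0.0, -0.0]
contact_force: [-0.6, -0.3, 0.3]
opening: 0.0
```

View pics/s3.png

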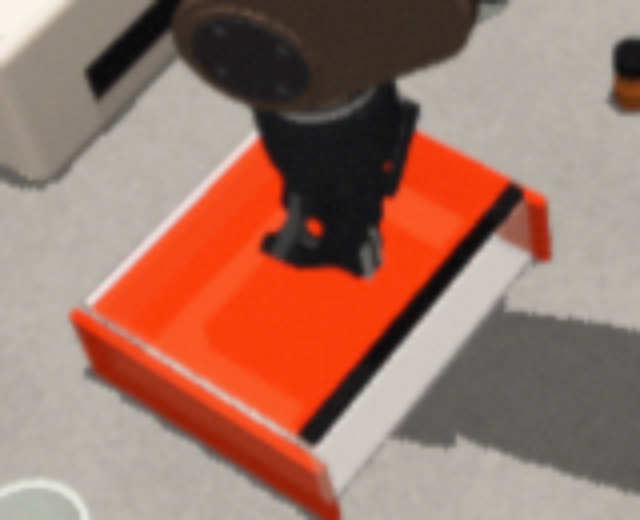

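The cover looks about shut, but there is no stop force yet. I'll keep pressing until the force shows the stop.

```bash
python3 -m crank '[[1,0,0,0.1,0,0,0],[1,0,0,0,0,0,0]]'
python3 -m crank '[[1,0,0,0.1,0,0,0],[1,0,0,0,0,0,0]]'
python3 -m crank '[[1,0,0,0.1,0,0,0],[1,0,0,0,0,0,0]]'
```

```text
time: 6.4
eef_pos: [0.5361, 0.2516, 0.0886]
tcp_rot: [1.0, 0.018, 0.0, -0.0]
contact_force: [0.4, 0.1, 2.5]
opening: 0.001
time: 6.6
eef_pos: [0.5361, 0.2516, 0.0885]
tcp_rot: [1.0, 0.018, -0.0, 0.0]
contact_force: [-1.7, -1.3, 6.6]
opening: 0.002
time: 6.8
eef_pos: [0.5361, 0.2516, 0.0885]
tcp_rot: [1.0, 0.018, -0.0, 0.0]
contact_force: [-5.0, -1.1, 10.9]
opening: 0.006
```

```bash
python3 -m crank '[[0.8,0,0,-3,0,0,0],[0.4,0,0,-5,0,0,0],[0,0,0,-5,0,0,0],[-0.08,-0.4,3.5,0,0,0,0],[-0.08,-0.4,3.8,0,0,0,0]]'
python3 -m crank '[[-0.08,-0.4,3.8,0,0,0,0],[-0.08,-0.4,3.8,0,0,0,0],[-0.08,-0.4,3.8,0,0,0,0],[-0.08,-0.4,3.8,0,0,0,0],[-0.08,-0.4,3.8,0,0,0,0]]'
python3 -m crank '[[-0.08,-0.4,3.8,0,0,0,0],[-0.08,-0.4,3.8,0,0,0,0],[-0.08,-0.4,3.8,0,0,0,0],[-0.08,-0.4,3.8,0,0,0,0],[-0.08,-0.4,3.8,0,0,0,0]]'
python3 -m crank '[[-0.08,0,0,0,0,0,0],[-0.08,0,0,0,0,0,0]]'
cat > look.py <<'E'
import sys
from h import *
c=read_camera("wrist");cv2.imwrite(f"pics/{sys.argv[1]}.png",c["color"][:,:,::-1])
s=get_state();print(s["time"],s["eef_pos"],s["tcp_rot"],s["opening"],s["contact_force"])
for t in("key_a_top","key_b_top"):
    print(t,[(round(q["p"],2),np.round(q["location"],1),atz(c,q["location"],.082).round(4)) for q in place_of(t,"wrist")])
E
python3 look.py w4
```

```text
time: 7.3
eef_pos: [0.5314, 0.1785, 0.219]
tcp_rot: [1.0, 0.019, 0.003, -0.0]
contact_force: [-0.3, -0.7, -1.0]
opening: 0.545
time: 7.8
eef_pos: [0.5167, -0.0137, 0.216]
tcp_rot: [1.0, 0.018, -0.0, -0.0]
contact_force: [-0.4, 0.2, -0.5]
opening: 0.537
time: 8.3
eef_pos: [0.5035, -0.2043, 0.216]
tcp_rot: [1.0, 0.018, -0.0, -0.0]
contact_force: [-0.7, -0.8, -0.4]
opening: 0.539
time: 8.5
eef_pos: [0.5037, -0.2033, 0.2158]
tcp_rot: [1.0, 0.017, -0.0, -0.0]
contact_force: [0.1, 0.5, -0.1]
opening: 0.542
8.55 [ 0.50377391 -0.20249639  0.21581587] [ 9.99845970e-01  1.75404202e-02 -3.53752491e-04 -4.95227278e-04] 0.5387136551848918 [ 1.52225859  0.57248138 -0.33543847]
key_a_top [(0.93, array([256.7,  80.2]), array([ 0.5852, -0.1863,  0.082 ]))]
key_b_top [(0.97, array([342.5,  82.6]), array([ 0.5856, -0.2433,  0.082 ]))]
```

View pics/w4.png

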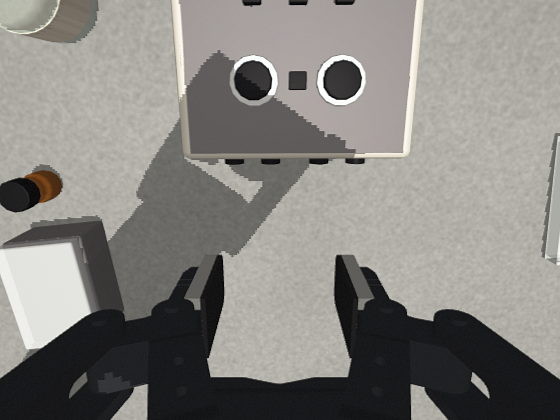

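Keys appear at (254,79) and (342,81), finger tips at columns ~211 and ~346, row 258. I'll move 81 mm ahead and 15 mm along the tool's y, then down to TCP z 0.125 and look again.

```bash
python3 -m crank '[[-0.08,2.7,0.5,0,0,0,0],[-0.08,2.7,0.5,0,0,0,0],[-0.08,2.7,0.5,0,0,0,0],[-0.08,0,0,3,0,0,0],[-0.08,0,0,3,0,0,0]]'
python3 -m crank '[[-0.08,0,0,3,0,0,0],[-0.08,0,0,0,0,0,0],[-0.08,0,0,0,0,0,0]]'
python3 look.py w5
python3 - <<'E'
from h import *
for n,(x,y,w,h,k) in {"side":(215,100,110,100,6),"top":(280,120,90,90,6)}.items():
    c=read_camera(n);cv2.imwrite(f"pics/{n}5.png",cv2.resize(c["color"][y:y+h,x:x+w,::-1],None,fx=k,fy=k))
E
```

```text
time: 9.15
eef_pos: [0.5873, -0.2138, 0.1569]
tcp_rot: [1.0, 0.019, 0.001, 0.001]
contact_force: [-0.5, 0.0, 0.5]
opening: 0.543
time: 9.45
eef_pos: [0.5856, -0.2138, 0.1263]
tcp_rot: [1.0, 0.019, -0.0, -0.0]
contact_force: [0.9, -0.2, 1.2]
opening: 0.54
9.5 [ 0.58646487 -0.21460421  0.12788597] [9.99830585e-01 1.83773050e-02 9.00755117e-04 5.13775561e-04] 0.539230210543898 [-0.42425398 -0.40404976  0.57621544]
key_a_top [(0.61, array([218.5, 243.4]), array([ 0.5866, -0.1847,  0.082 ]))]
key_b_top [(0.56, array([338.1, 243.9]), array([ 0.5885, -0.2434,  0.082 ]))]
```

View pics/w5.png

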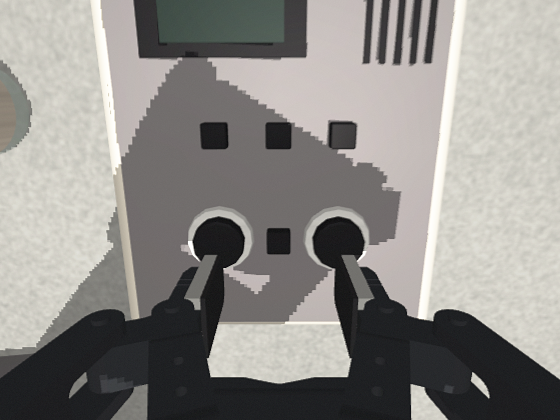

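View pics/side5.png

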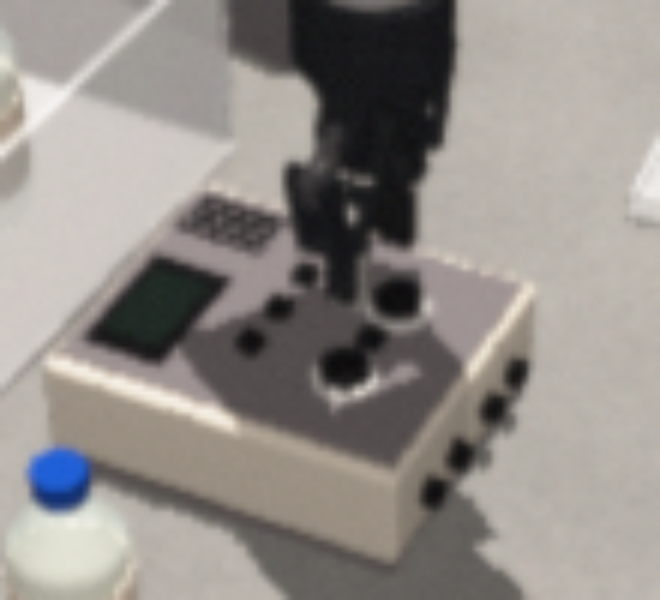

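Keys at (218,242) and (338,242) are centred on the jaws' column 278, and the pads span about 24–34 mm either side, so they are over the key centres. I'll descend now.

```bash
python3 -m crank '[[-0.08,0,0,1,0,0,0],[-0.08,0,0,1,0,0,0],[-0.08,0,0,0,0,0,0]]'
python3 -m crank '[[-0.08,0,0,0.3,0,0,0],[-0.08,0,0,0,0,0,0]]'
python3 -m crank '[[-0.08,0,0,0.3,0,0,0],[-0.08,0,0,0,0,0,0]]'
```

```text
time: 10.0
eef_pos: [0.584, -0.2143, 0.1037]
tcp_rot: [1.0, 0.018, -0.002, -0.001]
contact_force: [0.5, -0.3, -0.4]
opening: 0.54
time: 10.2
eef_pos: [0.5853, -0.2149, 0.1027]
tcp_rot: [1.0, 0.018, -0.0, -0.0]
contact_force: [0.2, 0.1, -0.3]
opening: 0.536
time: 10.4
eef_pos: [0.5854, -0.2149, 0.1]
tcp_rot: [1.0, 0.018, -0.0, -0.0]
contact_force: [-0.6, -1.0, -0.1]
opening: 0.541
```

```bash
python3 -m crank '[[-0.08,0,0,0.3,0,0,0],[-0.08,0,0,0,0,0,0]]'
python3 -m crank '[[-0.08,0,0,0.2,0,0,0],[-0.08,0,0,0,0,0,0]]'
python3 -m crank '[[-0.08,0,0,0.2,0,0,0],[-0.08,0,0,0,0,0,0]]'
python3 -c "
from plant import *
import numpy as np
s=get_state();print(s['contact_force'],s['wrist_torque'])"
```

```text
time: 10.6
eef_pos: [0.5853, -0.2149, 0.0969]
tcp_rot: [1.0, 0.018, -0.0, -0.0]
contact_force: [-0.7, 0.5, 0.1]
opening: 0.545
time: 10.8
eef_pos: [0.5856, -0.215, 0.0955]
tcp_rot: [1.0, 0.018, 0.0, 0.0]
contact_force: [-0.9, 0.6, 1.7]
opening: 0.539
time: 11.0
eef_pos: [0.5857, -0.215, 0.0936]
tcp_rot: [1.0, 0.018, 0.0, 0.0]
contact_force: [-1.5, 0.2, 2.3]
opening: 0.54
[-1.49684781  0.21841688  2.33199505] [ 0.12072736  0.14178164 -0.00045179]
```

Contact is at TCP z about 0.096, so the keys should bottom out near 0.090. Pressing on.

```bash
python3 -m crank '[[-0.08,0,0,0.2,0,0,0],[-0.08,0,0,0.2,0,0,0],[-0.08,0,0,0.1,0,0,0]]'
python3 -m crank '[[-0.08,0,0,0.1,0,0,0],[-0.08,0,0,0,0,0,0]]'
python3 -m crank '[[-0.08,0,0,0.1,0,0,0],[-0.08,0,0,0,0,0,0]]'
python3 - <<'E'
from h import *
c=read_camera("wrist");cv2.imwrite("pics/w6.png",c["color"][:,:,::-1])
s=get_state();print(s["time"],s["eef_pos"],s["contact_force"],s["wrist_torque"])
E
```

```text
time: 11.3
eef_pos: [0.5858, -0.2151, 0.0906]
tcp_rot: [1.0, 0.018, -0.0, -0.0]
contact_force: [-5.7, 3.4, 16.1]
opening: 0.537
time: 11.5
eef_pos: [0.5859, -0.2151, 0.0905]
tcp_rot: [1.0, 0.018, -0.0, -0.0]
contact_force: [-6.8, 3.6, 15.4]
opening: 0.539
time: 11.7
eef_pos: [0.5859, -0.2151, 0.0905]
tcp_rot: [1.0, 0.018, -0.001, -0.0]
contact_force: [-8.2, 3.4, 19.6]
opening: 0.541
11.75 [ 0.58589058 -0.21515985  0.09050438] [-9.10772766  4.77833338 18.67512677] [6.75100155e-01 1.51442727e+00 1.30031253e-03]
```

View pics/w6.png

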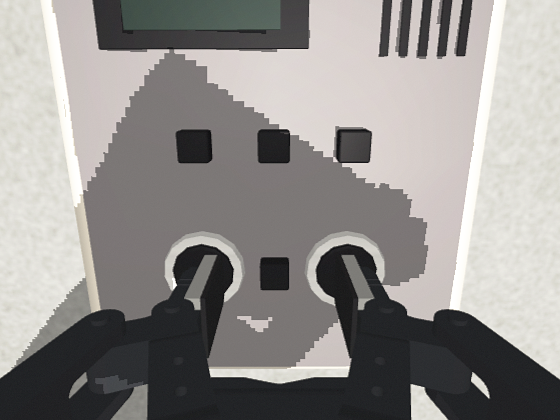

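Both pads sit on the discs at (203,270) and (346,270), and the mid square key at (274,273) is clear. Travel is 6 mm, ending at a hard stop with 19 N; the moment, less the side force's share, puts the load within ~7 mm of centre, so both keys carry it. Holding now.

```bash
python3 -m crank '[[-0.08,0,0,0,0,0,0],[-0.08,0,0,0,0,0,0],[-0.08,0,0,0,0,0,0],[-0.08,0,0,0,0,0,0],[-0.08,0,0,0,0,0,0]]'
python3 -m crank '[[-0.08,0,0,0,0,0,0],[-0.08,0,0,0,0,0,0],[-0.08,0,0,0,0,0,0],[-0.08,0,0,0,0,0,0],[-0.08,0,0,0,0,0,0]]'
python3 -m crank '[[-0.08,0,0,0,0,0,0],[-0.08,0,0,0,0,0,0],[-0.08,0,0,0,0,0,0],[-0.08,0,0,0,0,0,0],[-0.08,0,0,0,0,0,0]]'
python3 -m crank '[[-0.08,0,0,0,0,0,0],[-0.08,0,0,0,0,0,0],[-0.08,0,0,0,0,0,0],[-0.08,0,0,0,0,0,0],[-0.08,0,0,0,0,0,0]]'
python3 -m crank '[[-0.08,0,0,0,0,0,0],[-0.08,0,0,0,0,0,0],[-0.08,0,0,0,0,0,0],[-0.08,0,0,0,0,0,0],[-0.08,0,0,0,0,0,0]]'
python3 -m crank '[[-0.08,0,0,0,0,0,0],[-0.08,0,0,0,0,0,0],[-0.08,0,0,0,0,0,0],[-0.08,0,0,0,0,0,0],[-0.08,0,0,0,0,0,0]]'
python3 -m crank '[[-0.08,0,0,0,0,0,0],[-0.08,0,0,0,0,0,0],[-0.08,0,0,0,0,0,0],[-0.08,0,0,0,0,0,0],[-0.08,0,0,0,0,0,0]]'
python3 -m crank '[[-0.08,0,0,0,0,0,0],[-0.08,0,0,0,0,0,0],[-0.08,0,0,0,0,0,0],[-0.08,0,0,0,0,0,0],[-0.08,0,0,0,0,0,0]]'
python3 -c "
from plant import *
s=get_state();print(s['time'],s['contact_force'],s['wrist_torque'])"
```

```text
time: 12.25
eef_pos: [0.5859, -0.2152, 0.0905]
tcp_rot: [1.0, 0.018, -0.001, -0.0]
contact_force: [-9.0, 3.5, 18.4]
opening: 0.541
time: 12.75
eef_pos: [0.5859, -0.2152, 0.0905]
tcp_rot: [1.0, 0.018, -0.001, -0.0]
contact_force: [-8.6, 3.4, 19.5]
opening: 0.54
time: 13.25
eef_pos: [0.5859, -0.2151, 0.0905]
tcp_rot: [1.0, 0.018, -0.001, -0.0]
contact_force: [-7.8, 4.9, 19.3]
opening: 0.539
time: 13.75
eef_pos: [0.5859, -0.2151, 0.0905]
tcp_rot: [1.0, 0.018, -0.001, -0.0]
contact_force: [-8.5, 4.0, 19.1]
opening: 0.538
time: 14.25
eef_pos: [0.5859, -0.2152, 0.0905]
tcp_rot: [1.0, 0.018, -0.001, -0.0]
contact_force: [-7.8, 3.5, 20.7]
opening: 0.543
time: 14.75
eef_pos: [0.5859, -0.2151, 0.0905]
tcp_rot: [1.0, 0.018, -0.001, -0.0]
contact_force: [-9.0, 5.1, 18.4]
opening: 0.539
time: 15.25
eef_pos: [0.5859, -0.2151, 0.0905]
tcp_rot: [1.0, 0.018, -0.001, -0.0]
contact_force: [-9.0, 3.9, 20.2]
opening: 0.542
time: 15.75
eef_pos: [0.5859, -0.2151, 0.0905]
tcp_rot: [1.0, 0.018, -0.001, -0.0]
contact_force: [-9.2, 4.2, 19.2]
opening: 0.541
15.75 [-9.2390268   4.17417386 19.19148347] [ 0.68042388  1.53291083 -0.0296081 ]
```

Both were held for over 4 s. Now I lift straight up and check.

```bash
python3 -m crank '[[-0.08,0,0,-0.5,0,0,0],[-0.08,0,0,-1,0,0,0],[-0.08,0,0,-3,0,0,0],[-0.08,0,0,-4,0,0,0],[-0.08,0,0,-4,0,0,0]]'
python3 -m crank '[[-0.08,-3,0,0,0,0,0],[-0.08,-3,0,0,0,0,0],[-0.08,0,0,0,0,0,0],[-0.08,0,0,0,0,0,0]]'
python3 look.py w7
python3 - <<'E'
from h import *
c=read_camera("side");cv2.imwrite("pics/side7.png",c["color"][:,:,::-1])
cv2.imwrite("pics/side7z.png",cv2.resize(c["color"][210:340,110:270,::-1],None,fx=4,fy=4))
c=read_camera("top");cv2.imwrite("pics/top7.png",c["color"][:,:,::-1])
E
```

```text
time: 16.25
eef_pos: [0.5849, -0.2147, 0.2112]
tcp_rot: [1.0, 0.018, -0.001, -0.001]
contact_force: [0.6, -0.4, -0.1]
opening: 0.54
time: 16.65
eef_pos: [0.5253, -0.2171, 0.2109]
tcp_rot: [1.0, 0.017, 0.0, -0.0]
contact_force: [0.4, -0.2, 0.1]
opening: 0.541
16.7 [ 0.52582859 -0.21721439  0.21111083] [9.99844874e-01 1.76120782e-02 2.07955582e-04 2.65111570e-06] 0.5411430111519224 [-0.3778524  -0.07007476  0.33442838]
key_a_top [(0.59, array([234.3, 112.8]), array([ 0.5856, -0.1859,  0.082 ]))]
key_b_top [(0.96, array([320.8, 112.2]), array([ 0.588 , -0.2434,  0.082 ]))]
```

View pics/w7.png

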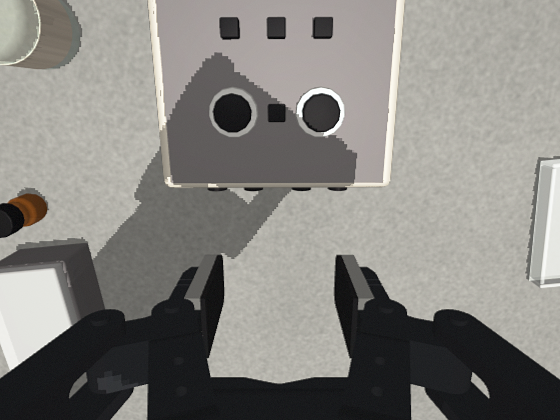

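View pics/side7.png

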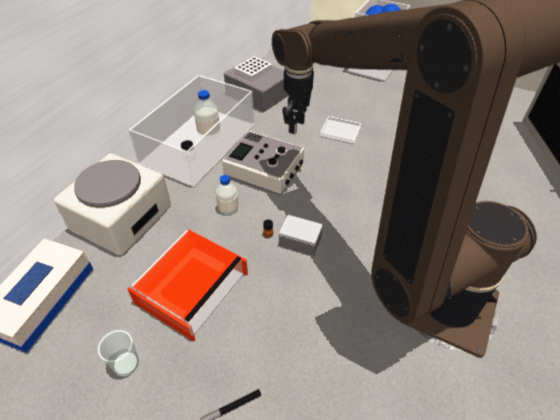

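View pics/side7z.png

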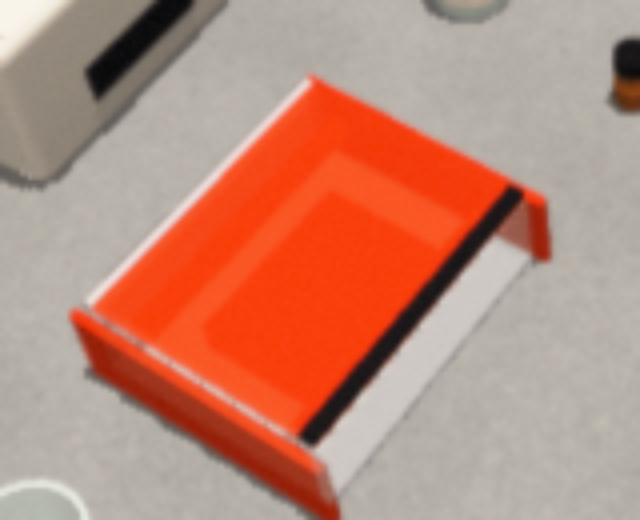

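View pics/top7.png

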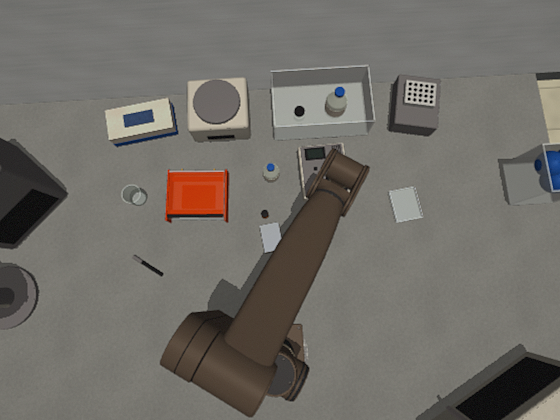

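The side and top views show the cover lying flat in the tank, the keys up and nothing else moved. One numeric check on the lip's height.

```bash
python3 - <<'E'
from h import *
cs={n:read_camera(n) for n in("side","top")}
for t in("cover_edge","cover_hinge"):
    r={n:place_of(t,n) for n in cs}
    print(t,{n:[(round(q["p"],2),np.round(q["location"],1)) for q in r[n]] for n in cs})
    if all(r.values()): print(tri([(cs[n],r[n][0]["location"]) for n in cs]))
# lip ends by hand from side7z (k=4, off 110,210): (312,440),(520,192)
v=[.5688,.2549,-.0606]
for a in(0,.03,.06):
  for y in(.1,-.1):
    p=np.array([.085-.17*np.cos(a),y,.0735+.17*np.sin(a)]);c,s=np.cos(v[2]),np.sin(v[2])
    w=[v[0]+c*p[0]-s*p[1],v[1]+s*p[0]+c*p[1],p[2]];print(a,y,(proj(cs["side"],w)[0]-[110,210])*4)
E
```

```text
cover_edge {'side': [(0.97, array([215.9, 286.2]))], 'top': [(0.87, array([190.3, 217.6]))]}
(array([0.47802832, 0.26929664, 0.10048107]), [np.float64(0.4380442443430558), np.float64(0.2807838740353596)])
cover_hinge {'side': [(0.71, array([162.2, 256.3])), (0.62, array([126.3, 363.8]))], 'top': [(0.95, array([198. , 171.9]))]}
(array([0.65150839, 0.24623203, 0.07171973]), [np.float64(1.7235403183901916), np.float64(1.147943505423143)])
0 0.1 [318.02851976 449.0888755 ]
0 -0.1 [530.92033041 195.08044114]
0.03 0.1 [316.5276077  444.36706793]
0.03 -0.1 [530.32620092 189.98526086]
0.06 0.1 [314.79616335 439.47458437]
0.06 -0.1 [529.52068594 184.7501049 ]
```

The network's lip point (z 0.100, column 190, against the tank's middle at 197) disagrees with the force stop. I'll check the lip by hand.

```bash
python3 - <<'E'
import cv2
t=cv2.imread("pics/top7.png");s=cv2.imread("pics/side7.png")
cv2.imwrite("pics/t7z.png",cv2.resize(t[160:235,150:245],None,fx=8,fy=8,interpolation=cv2.INTER_CUBIC))
cv2.imwrite("pics/s7z.png",cv2.resize(s[245:335,170:260],None,fx=6.6,fy=6.6,interpolation=cv2.INTER_CUBIC))
E
```

```text
(no output)
```

View pics/t7z.png

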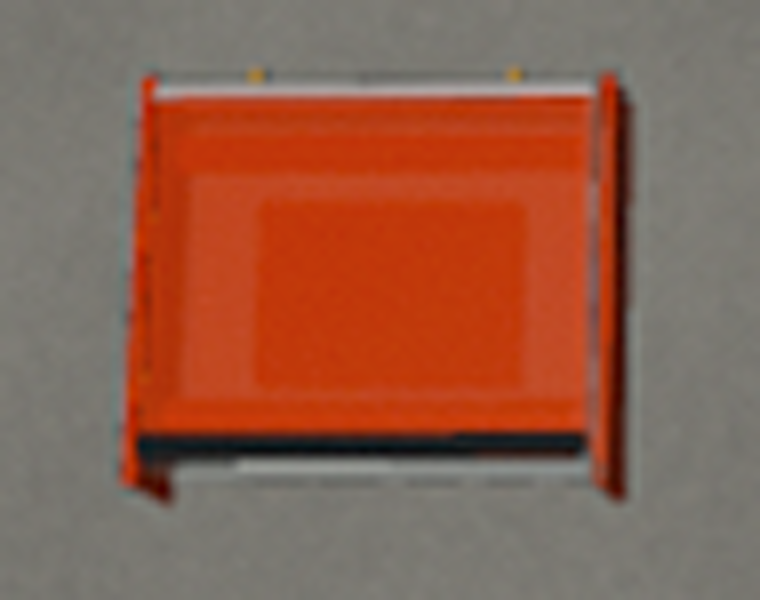

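View pics/s7z.png

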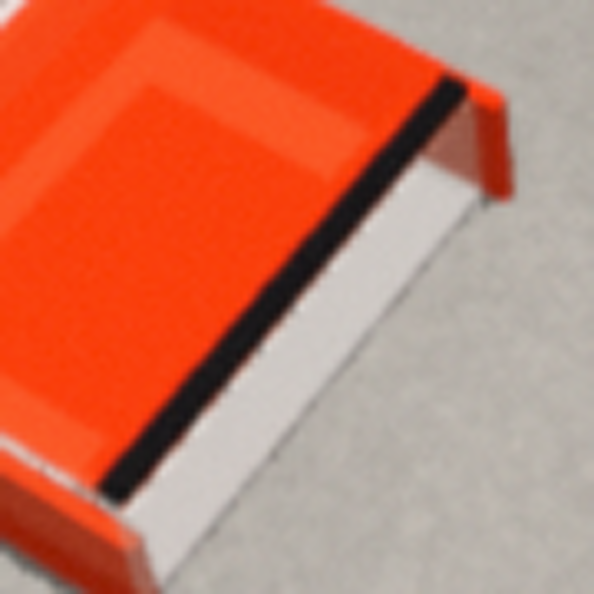

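The lip's outer lower edge, from px (188.9,320.8) to (240.5,258.6), coincides within 1–2 px with the front wall's rim measured earlier, (188,321) to (240,260). The cover is seated, and the network's point was off along y as well. I'm handing in the job.

```bash
python3 -c "
from plant import *
s=get_state();print(s['time'],s['contact_force']);print(sign_off())"
```

```text
17.2 [-0.43771892 -0.44335408  0.38055346]
the job is handed in; nothing more can be done
None
```

I shut the tank's cover, then reset the interlock and handed the job in at 17.2 s with the gripper touching nothing.

- **Cover:** I pushed it down with the closed fingertips until it met a hard stop. The TCP was then at z = 0.0885 m, the height expected for a shut cover, with about 11 N on it.
- **Round keys:** I pressed both together with one fingertip on each, through about 6 mm to a hard stop at about 19 N. I held them down for just over 4 s and lifted straight off.
- **Last checks:**
  - The wrist picture shows both round keys clear of the fingers and the small keys untouched; I did not measure the keys' travel after lifting off. That both went fully down I infer from the 6 mm travel and the load being near the middle.
  - The side and top pictures show the cover seated on the rim and the other things where they were.
- **One disagreement:** the network's point for the cover's free edge triangulated to z = 0.100 m, where 0.0755 m is expected. It was also off sideways. I trusted the hard stop and my own check of the lip against the front rim in the side picture, which matched within 1–2 pixels.

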